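# Move the battery pack from the charger to the air sampler

## Task

Move the battery pack from the charger to the air sampler. Both have a push-push catch: press the pack gently down to the stop and let go so that it pops up, lift it out, then put it in the sampler's slot and press it gently down to the stop once, so that the catch holds it down when you let go.

Things in the scene. Friction and masses are not known exactly. Their poses are not given: they have to be found in the camera images.
- battery_center (a point): Centre (42 mm above its underside) of the orange battery pack: upright block 44 mm (x) by 26 mm (y) by 84 mm tall, about 0.13 kg, black top plate, black grip ribs high on its two broad sides; grip it there, across the 26 mm. It fits both slots either way round (half a turn). It starts held down in the charger, its top 24 mm above the charger's top; released, it pops up to 45 mm above it.
- charger: Charger: fixed dark grey case 100 mm (x) by 90 mm (y) by 95 mm tall, black top, green lamp and cooling slots in front (-x). Origin: centre of its underside, straight below the slot; z up. In the slot a sprung carrier bears the pack: it starts held down; pressed about 10 mm further to its stop and let go, it rises to 21 mm above where it was held.
- charger_mouth (a point): Centre of the charger's slot, level with the case's top, 95 mm above the worktop; axes as the charger's. The slot is 46.4 mm (x) by 28.4 mm (y), flared 4 mm on each side over its top 6 mm. Pressing the pack down takes about 3 to 8 N against the spring; at the stop, a rubber bumper, the force rises by 10 N a mm. More than 25 N between pack and charger is damage.
- sampler: Air sampler: fixed white case 110 mm (x) by 84 mm (y) by 95 mm tall, blue top, blank display, two keys and a round inlet in front (-x). Origin: centre of its underside, straight below the slot; z up. Slot, spring, bumper and catch as in the charger, but empty and the carrier up: the pack resting on it stands out 45 mm above the case's top. How deep its catch and stop lie is not known beforehand.
- sampler_mouth (a point): Centre of the sampler's slot, level with the case's top, 95 mm above the worktop; axes as the sampler's. From the raised carrier the pack goes down 28 to 41 mm to the stop; let go there it rises about 10 mm and is held, its top 13 to 27 mm above the case. Let go 3 mm or more short of the stop, or pressed to the stop twice, it comes back up. More than 25 N between pack and sampler is damage.
There are look-alikes about, which are no part of the job. Of the things shaped like the part that bears battery_center, the orange one is meant.

How it is judged (in metres and radians):
On the way, in this order (a step that is already met when the one before it is completed fails the run):
1. the pack has popped up in the charger and stands there untouched by the robot (z of battery_center in the frame of charger between 0.092 and 0.104 m and horizontal distance between battery_center and charger below 0.008 m and contact force between battery and the arm below 0.2 N and contact force between battery and the fingers below 0.2 N and linear speed of battery below 0.05 m/s), for 0.1 s.
2. the pack is out of the charger (height (world z) of battery_center above 0.145 m), for 0.05 s.
3. the pack is in the sampler's slot (z of battery_center in the frame of sampler below 0.11 m and horizontal distance between battery_center and sampler below 0.004 m), for 0.05 s.
At the end, for the whole second after the job is handed in: The pack stands upright in the sampler's slot, held down by the catch (its centre less than 88 mm above the sampler's underside and within 4 mm of the slot's axis), at rest and let go (z of battery_center in the frame of sampler below 0.088 m and horizontal distance between battery_center and sampler below 0.004 m and angle between the z axis of battery_center and the z axis of sampler, either way round below 0.08 rad and linear speed of battery below 0.01 m/s and contact force between battery and the arm below 0.1 N and contact force between battery and the fingers below 0.1 N); the robot touches nothing.
It fails at once if more than 25 N between the pack and the sampler (contact force between battery and sampler above 25 N).
It fails at once if more than 25 N between the pack and the charger (contact force between battery and charger above 25 N).
It also fails if it takes over 61 s, if anything falls off the work surface, if the arm or the gripper's body presses on something with over 40 N, if the wrist force passes 120 N, or if a joint passes its speed limit or range.

## Robot

A 6-joint arm with a two-finger parallel gripper is mounted at the origin on a cart in front of the work surface, level with it; the furniture and walls round the work are solid. World frame = base frame: x ahead of the robot, y to its left, z up, the work surface at z = 0. Lengths are in mm, angles in rad, forces in N, time in s.
With the tool pointing down it reaches from about 300 to 875 mm from the base axis. Payload 6.4 kg.
Tool frame: the origin (TCP) lies on the centre line of the jaws, within the pads' length; the fingertips stand arm.tip_reach ahead of it and the grasp point (between the pads) lies 11 mm behind it (arm.tip_reach is the distance from the TCP to the fingertips, in mm); z points along the fingers, y is the direction in which the jaws open and shut (so a half turn about z gives the same grasp; the last joint's range is limited). The gripper opens to 85 mm and grips with 20 to 120 N. Pads are 22 mm wide; open, the fingers measure 114 mm over their backs; the gripper's body (76 mm by 85 mm) begins 54 mm behind the grasp point. The pads swing forward as they close: fully open they stand 13 mm farther back than shut.
Start: joints at [-1.345, 0.181, 1.607, -0, 1.354, -0.206], TCP at [240.658, -522.231, 239.288] pointing down, gripper open.
Joint ranges: [-2.99, 2.99], [-0.89, 2.07], [0.3, 2.58], [-1.14, 4.28], [0, 2.63], [-3.12, 3.12]. Speed limits (rad/s): [2.57, 2.57, 3.01, 3.14, 3.14, 3.14].

## Interface

Orientations are given as a unit quaternion [x, y, z, w].
In Python, from plant import arm gives the robot as it stands.
- The arm moves only by the shell command python3 -m creep 'ROWS'. ROWS is JSON, a list of rows, each a list of 7 numbers: the shift along the tool's x, y, z in m, then the turn, a rotation vector about the tool's x, y, z in degrees, then the opening, from 0 (shut) to 1 (fully open). A call has 1 to 5 rows; each row shifts and turns the commanded pose from where the row before left it, along the tool's axes as they then stand; what a row does not reach is not made up. A row lasts 1/10 s, in which the tool goes at most 50 mm and 8.59 degrees, less where a joint would pass 70% of its speed; a pose out of reach is approached as far as the arm can. A call is refused whole if a number of a shift passes 0.05 or a number of a turn 8.59, either way. A call with a gripper value outside its range is refused whole. The fingers move at their own pace and stop on an object; the grip force is fixed at half the most. Time passes only in rows, so rows that do not move let the fingers close. It gives the time, the measured TCP pose, the force and the opening at its end, in the units of the state.
- arm.sense(): the state, without advancing time (a new reading comes with each control period).
- arm.camera(name): name is "scene" or "side" or "wrist"; returns the picture (400x640x3 uint8, blue, green, red); there is no depth.
- arm.camera_params(name): a dict with "camera_matrix" (3x3 intrinsics, pixels), "R" (3x3) and "t" (3): a world point X has camera coordinates R X + t. Camera axes: x right, y down, z forward; pixel columns grow to the right and rows downward; lengths in mm; the calibration is good to about 2 mm. A picture is of the moment at which its call begins: read the wrist's pose just before it. camera_params takes no time and is no camera call; for the wrist camera it gives the pose at the moment of the call.
- arm.job_done(): hands the job in, once; it reports no verdict.
Trained networks look in the newest picture that a camera, given by its name, has taken for a name from the list of things; names that differ only in an ending like _2 or _b are one class to them, and where a whole thing is asked for, a point or a joint stands for the part that bears it (a point fixed in the world has none). Each returns a list of dicts, best first, with "confidence" (0 to 1); they miss things now and then, are a little off and sometimes report something else, mostly with a low value. They report only what shows in the picture. A call takes as long as a camera call. They do not tell look-alikes from the thing itself.
- arm.search_frame(camera, label): "extent" ([left, top, width, height] as shares, 0 to 1, of the picture: columns of its width, rows of its height, round what is visible of it).
The state is a dict: "time": time; "q": joint angles; "joint_vel": joint speeds; "joint_efforts": joint torques, N m; "eef_pos": TCP position; "tcp_rot": TCP orientation; "wrist_force": force on the tool from outside, world axes, zero at the start; "ft_torque": the same for the moment, N m; "opening": finger opening in mm.
Only numpy, scipy, OpenCV 4.12 (cv2) and the standard library are available. Lean on these libraries where they do the work, as an engineer would, in place of code of your own. Each camera call takes 0.05 s, during which the arm holds its last target.

## Working session

There is one attempt and no reset: what is moved stays moved. The work goes in short steps, Python scripts to look and compute and a shell command to move; the robot and the scene stay as the last step left them, time stands still between calls to the robot, and variables do not carry over. Pictures are saved under pics/ and viewed, and the job is handed in when it is done.

```bash
ls; mkdir -p pics; python3 - <<'E'
from plant import arm
import cv2
print(arm.sense(), arm.tip_reach)
for c in ("scene","side","wrist"):
    cv2.imwrite(f"pics/a_{c}.png",arm.camera(c))
    for l in ("battery_center","charger","sampler"):
        print(c,l,[(round(d["confidence"],2),[round(v*s) for v,s in zip(d["extent"],(640,400,640,400))]) for d in arm.search_frame(c,l)[:4]])
E
```

```text
pics
{'time': 0.0, 'q': array([-1.34531191e+00,  1.81551240e-01,  1.60801025e+00, -1.79467316e-05,
        1.35380019e+00, -2.06305190e-01]), 'joint_vel': array([ 6.43095494e-04,  7.94834667e-04,  2.61161612e-04,  1.69480584e-03,
       -4.14915914e-04, -7.68135270e-05]), 'joint_efforts': array([ 1.57220635e-03, -4.44871330e+01, -3.51331758e+01, -8.70009626e-05,
        9.17992234e-03, -3.47276136e-05]), 'eef_pos': array([ 240.52003045, -521.68214607,  238.37732188]), 'tcp_rot': array([ 9.76784301e-01,  2.14223357e-01, -1.72428598e-05, -8.84392366e-04]), 'wrist_force': array([0.06525757, 0.96618297, 0.33585863]), 'ft_torque': array([-0.06304598,  0.00134354, -0.0597841 ]), 'opening': 85.19251903745337} 8.0
scene battery_center [(0.98, [255, 166, 23, 23]), (0.72, [269, 176, 29, 22]), (0.7, [209, 189, 25, 44]), (0.53, [320, 202, 6, 34])]
scene charger [(0.92, [248, 179, 75, 71])]
scene sampler [(0.63, [369, 235, 87, 94])]
side battery_center [(0.97, [305, 161, 22, 16]), (0.86, [310, 204, 27, 47]), (0.73, [329, 145, 18, 37]), (0.59, [273, 148, 19, 39])]
side charger [(0.88, [288, 158, 57, 66])]
side sampler [(0.86, [285, 258, 74, 84])]
wrist battery_center []
wrist charger []
wrist sampler []
```

View pics/a_scene.png

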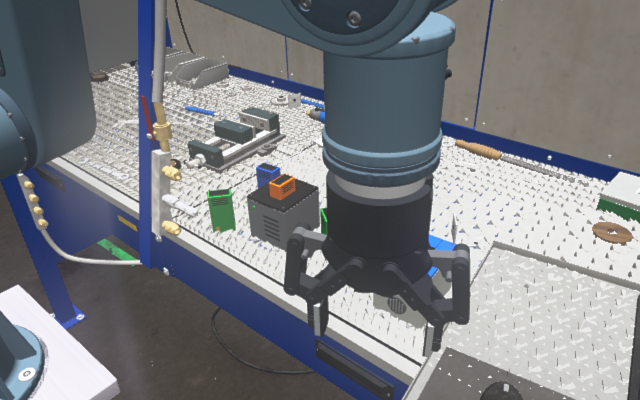

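View pics/a_side.png

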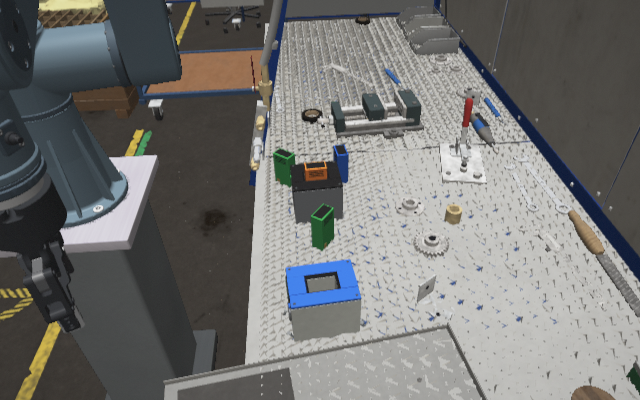

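```bash
python3 - <<'E'
import cv2
a=cv2.imread("pics/a_scene.png")[150:340,190:470]
cv2.imwrite("pics/a_sc2.png",cv2.resize(a,None,fx=2.8,fy=2.8,interpolation=cv2.INTER_CUBIC))
a=cv2.imread("pics/a_side.png")[130:350,250:380]
cv2.imwrite("pics/a_si2.png",cv2.resize(a,None,fx=2.7,fy=2.7,interpolation=cv2.INTER_CUBIC))
from plant import arm
for c in ("scene","side","wrist"): print(c,arm.camera_params(c))
E
```

```text
scene {'camera_matrix': array([[515.88397911,   0.        , 322.4184575 ],
       [  0.        , 515.88397911, 199.39967979],
       [  0.        ,   0.        ,   1.        ]]), 'R': array([[ 0.64574525, -0.7631566 , -0.0245983 ],
       [-0.41451389, -0.323322  , -0.85067098],
       [ 0.641242  ,  0.55951309, -0.52512266]]), 't': array([-504.09114735,  257.50902365,  710.21736902])}
side {'camera_matrix': array([[471.17860364,   0.        , 322.58237897],
       [  0.        , 471.17860364, 206.95449734],
       [  0.        ,   0.        ,   1.        ]]), 'R': array([[ 0.99711908, -0.07309282, -0.02027283],
       [-0.06252964, -0.64079494, -0.76516135],
       [ 0.04293707,  0.76422463, -0.64351933]]), 't': array([-567.93156311,  -25.6269765 , 1092.25486307])}
wrist {'camera_matrix': array([[309.65161575,   0.        , 318.21510986],
       [  0.        , 309.65161575, 201.51536481],
       [  0.        ,   0.        ,   1.        ]]), 'R': array([[ 4.19088235e-01, -9.07945486e-01,  2.14376818e-04],
       [-8.71019153e-01, -4.01977155e-01,  2.82382723e-01],
       [-2.56301944e-01, -1.18530003e-01, -9.59301804e-01]]), 't': array([-574.76664455,  -36.4106922 ,  379.40901067])}
```

View pics/a_sc2.png

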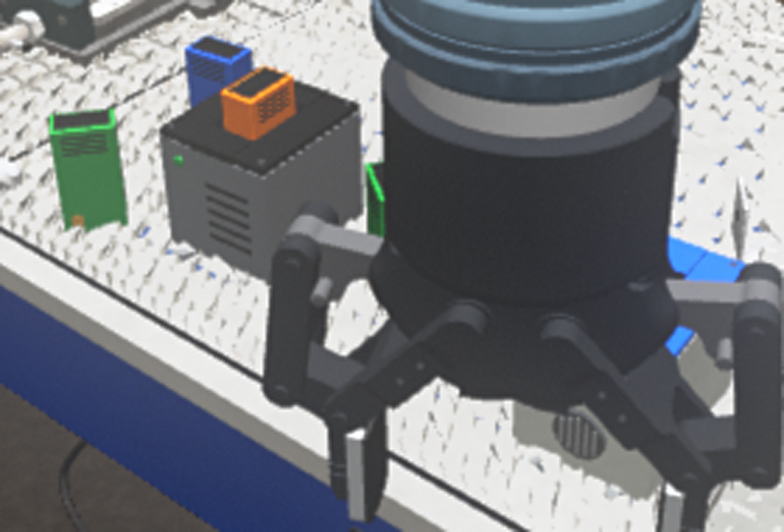

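View pics/a_si2.png

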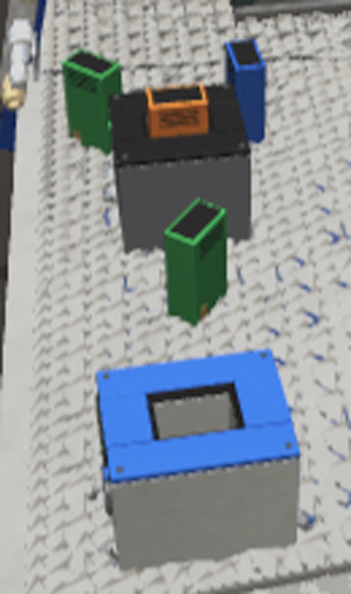

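The scene view shows the orange pack at about (283,187) in the dark charger. The side view shows the pack at (316,169) and the empty blue-topped sampler slot at about (323,283). The green and blue packs are look-alikes. Next I'll fit the case tops.

```bash
cat > h.py <<'E'
import numpy as np
from scipy.optimize import least_squares
from scipy.spatial.transform import Rotation as Ro
from plant import arm
def proj(P,X):
    c=(P["R"]@np.asarray(X,float).T).T+P["t"]; u=(P["camera_matrix"]@c.T).T
    return u[:,:2]/u[:,2:]
def unproj(P,px,z):
    px=np.atleast_2d(px).astype(float)
    d=(P["R"].T@np.linalg.inv(P["camera_matrix"])@np.c_[px,np.ones(len(px))].T).T
    o=-P["R"].T@P["t"]; s=(z-o[2])/d[:,2]
    return o+s[:,None]*d
def rect(lx,ly,z,p):
    x,y,a=p; c=np.array([[-1,1],[1,1],[1,-1],[-1,-1]])*[lx/2,ly/2]
    R=np.array([[np.cos(a),-np.sin(a)],[np.sin(a),np.cos(a)]])
    return np.c_[c@R.T+[x,y],np.full(4,z)]
def fit(P,px,lx,ly,z):
    g=unproj(P,px,z); m=g.mean(0)
    f=lambda p:(rect(lx,ly,z,p)[:,:2]-g[:,:2]).ravel()
    r=least_squares(f,[m[0],m[1],0]); return r.x,np.linalg.norm(r.fun.reshape(4,2),axis=1)
def tooldelta(target):
    s=arm.sense(); R=Ro.from_quat(s["tcp_rot"])
    return R.inv().apply(np.asarray(target)-s["eef_pos"])
E
python3 - <<'E'
from h import *
P=arm.camera_params("side")
print(fit(P,[(286.3,267.8),(350,259.6),(361,298.5),(289.6,308.5)],110,84,95))
print(fit(P,[(290.7,164),(338.9,161.5),(343.7,185.6),(293.3,190.4)],100,90,95))
print(unproj(P,[(316,163.5)],119))
print(unproj(arm.camera_params("scene"),[(283,180)],119))
s=arm.sense();print(Ro.from_quat(s["tcp_rot"]).as_matrix())
E
```

```text
(array([ 5.41344207e+02, -3.95079256e+02,  7.66736079e-02]), array([1.88598696, 0.94581398, 0.57079526, 0.83195786]))
(array([ 5.51605847e+02, -1.03789493e+02,  2.27658133e-02]), array([2.13663288, 2.84192511, 2.35427287, 1.27688533]))
[[551.36017269 -96.97000779 119.        ]]
[[ 546.42463431 -108.13575284  119.        ]]
[[ 9.08214127e-01  4.18505793e-01  9.44053881e-06]
 [ 4.18505793e-01 -9.08214127e-01  6.02832339e-06]
 [ 1.10969190e-05 -1.52408828e-06 -1.00000000e+00]]
```

```bash
python3 -m creep '[[0.047,0.002,0,0,0,0,1],[0.047,0.002,0,0,0,0,1],[0.047,0.002,0,0,0,0,1],[0.047,0.002,0,0,0,0,1],[0.047,0.002,0,0,0,0,1]]'; python3 -m creep '[[0.045,0,0,0,0,0,1],[0.045,0,0,0,0,0,1],[0,0,0,0,0,7,1],[0,0,0,0,0,7,1],[0,0,0,0,0,6.3,1]]'
python3 - <<'E'
from h import *
import cv2
s=arm.sense();print(s["eef_pos"],Ro.from_quat(s["tcp_rot"]).as_euler("xyz",True),s["wrist_force"])
cv2.imwrite("pics/b_w.png",arm.camera("wrist"));cv2.imwrite("pics/b_sc.png",arm.camera("scene"))
print(arm.camera_params("wrist"))
E
```

```text
time: 1.1
eef_pos: [459.9, -432.1, 239.5]
tcp_rot: [0.977, 0.214, 0.0, 0.0]
wrist_force: [0.4, -0.6, 0.4]
opening: 85.3
time: 1.6
eef_pos: [540.6, -394.7, 239.0]
tcp_rot: [0.999, 0.037, -0.0, -0.0]
wrist_force: [0.3, -0.1, 0.2]
opening: 85.4
[ 540.55576585 -394.71033907  238.97011929] [-1.79985699e+02  1.98171706e-02  4.23412430e+00] [ 0.28226837 -0.09297673  0.21470581]
{'camera_matrix': array([[309.65161575,   0.        , 318.21510986],
       [  0.        , 309.65161575, 201.51536481],
       [  0.        ,   0.        ,   1.        ]]), 'R': array([[ 7.75421267e-02, -9.96989018e-01, -3.42196821e-04],
       [-9.56360075e-01, -7.44791333e-02,  2.82538963e-01],
       [-2.81713730e-01, -2.15814087e-02, -9.59255762e-01]]), 't': array([-435.20594927,  450.93111952,  523.03744723])}
```

View pics/b_w.png

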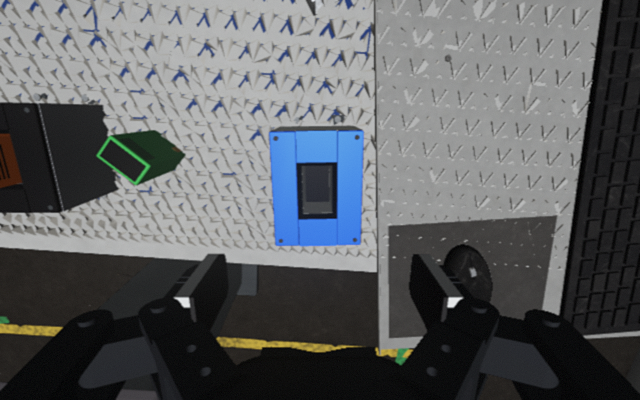

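Wrist view: the sampler's blue top spans (271–363, 128–246) with the slot at about (317,190). The tool is already yaw-aligned with it. I'll measure it precisely.

```bash
cat >> h.py <<'E'
import cv2
def quad(mask):
    cs,_=cv2.findContours(mask.astype(np.uint8),cv2.RETR_EXTERNAL,cv2.CHAIN_APPROX_NONE)
    c=max(cs,key=cv2.contourArea); h=cv2.convexHull(c)[:,0].astype(float)
    c=c[:,0].astype(float)
    # start from minAreaRect, fit a line to each side
    b=cv2.boxPoints(cv2.minAreaRect(c.astype(np.float32))); L=[]
    for i in range(4):
        p,q=b[i],b[(i+1)%4]; d=(q-p)/np.linalg.norm(q-p); n=np.array([-d[1],d[0]])
        t=(c-p)@d; e=abs((c-p)@n); l=np.linalg.norm(q-p)
        s=c[(e<5)&(t>.15*l)&(t<.85*l)]
        v=cv2.fitLine(s.astype(np.float32),cv2.DIST_HUBER,0,.01,.01).ravel(); L.append((v[1],-v[0],v[1]*v[2]-v[0]*v[3]))
    out=[]
    for i in range(4):
        a,b2=L[i-1],L[i]; out.append(np.linalg.solve([a[:2],b2[:2]],[a[2],b2[2]]))
    return np.array(out)
def order(P,px,z):
    g=unproj(P,px,z); m=g.mean(0); k=[]
    for sx,sy in ((-1,1),(1,1),(1,-1),(-1,-1)):
        k.append(int(np.argmax((g-m)[:,0]*sx+(g-m)[:,1]*sy)))
    return np.asarray(px)[k]
E
python3 - <<'E'
from h import *
P=arm.camera_params("wrist"); im=cv2.imread("pics/b_w.png")
hsv=cv2.cvtColor(im,cv2.COLOR_BGR2HSV)
m=(hsv[...,0]>95)&(hsv[...,0]<125)&(hsv[...,1]>120)&(hsv[...,2]>120)
m[:100]=0;m[260:]=0;m[:,:255]=0;m[:,372:]=0
q=order(P,quad(m),95);print(q.round(1));print(fit(P,q,110,84,95))
h=~m; h[:150]=0;h[230:]=0;h[:,:285]=0;h[:,350:]=0
q=order(P,quad(h),95);print(q.round(1));g=unproj(P,q,95);print(np.linalg.norm(g-np.roll(g,1,0),axis=1))
for sz in ((54.4,36.4),): print(fit(P,q,*sz,95))
cv2.imwrite("pics/b_z.png",cv2.resize(im[110:260,240:390],None,fx=4,fy=4,interpolation=cv2.INTER_CUBIC))
E
```

```text
[[275.4 245. ]
 [269.3 131.4]
 [362.8 129.6]
 [359.3 245. ]]
(array([ 5.40600354e+02, -3.93119377e+02,  8.77778767e-02]), array([1.06615121, 0.96311235, 0.85214528, 0.8910407 ]))
[[298.5 218. ]
 [296.4 163. ]
 [336.  163. ]
 [336.  218. ]]
[35.80625801 52.8207016  35.85891799 52.81750634]
(array([ 5.40220274e+02, -3.93168945e+02,  8.91503309e-02]), array([1.08607388, 0.60036073, 1.0771509 , 0.60820965]))
```

View pics/b_z.png

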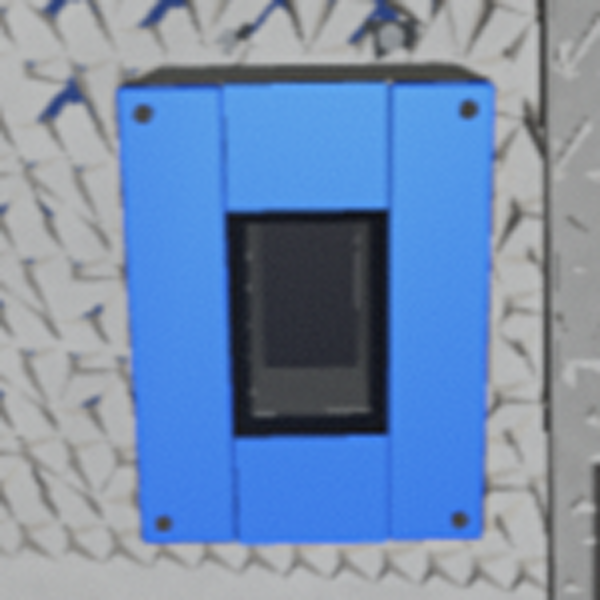

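```bash
python3 -m creep '[[0.005,-0.048,0,0,0,0,1],[0.005,-0.048,0,0,0,0,1],[0.005,-0.048,0,0,0,0,1],[0.005,-0.048,0,0,0,0,1],[0.005,-0.048,0,0,0,0,1]]'; python3 -m creep '[[0.006,-0.049,0,0,0,0,1],[0,0,0,0,0,2.9,1],[0,0,0,0,0,0,1]]'
python3 - <<'E'
from h import *
s=arm.sense();print(s["eef_pos"],Ro.from_quat(s["tcp_rot"]).as_euler("xyz",True),s["wrist_force"])
P=arm.camera_params("wrist");im=arm.camera("wrist")
cv2.imwrite("pics/c_w.png",im);cv2.imwrite("pics/c_z.png",cv2.resize(im[100:270,220:420],None,fx=4,fy=3.5,interpolation=cv2.INTER_CUBIC))
np.savez("c.npz",**P)
E
```

```text
time: 2.2
eef_pos: [546.1, -152.5, 239.5]
tcp_rot: [0.999, 0.04, 0.0, 0.0]
wrist_force: [1.0, -0.2, 0.2]
opening: 85.0
time: 2.5
eef_pos: [548.6, -103.4, 239.6]
tcp_rot: [1.0, 0.016, 0.0, 0.0]
wrist_force: [-0.3, -1.1, -0.7]
opening: 85.4
[ 548.63429954 -103.36731376  239.64278745] [ 1.79977212e+02 -2.98416693e-02  1.82118661e+00] [-0.34101292 -1.09319527 -0.7440755 ]
```

View pics/c_w.png

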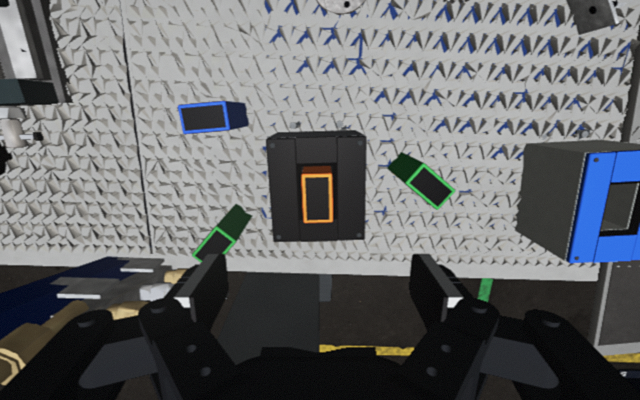

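View pics/c_z.png

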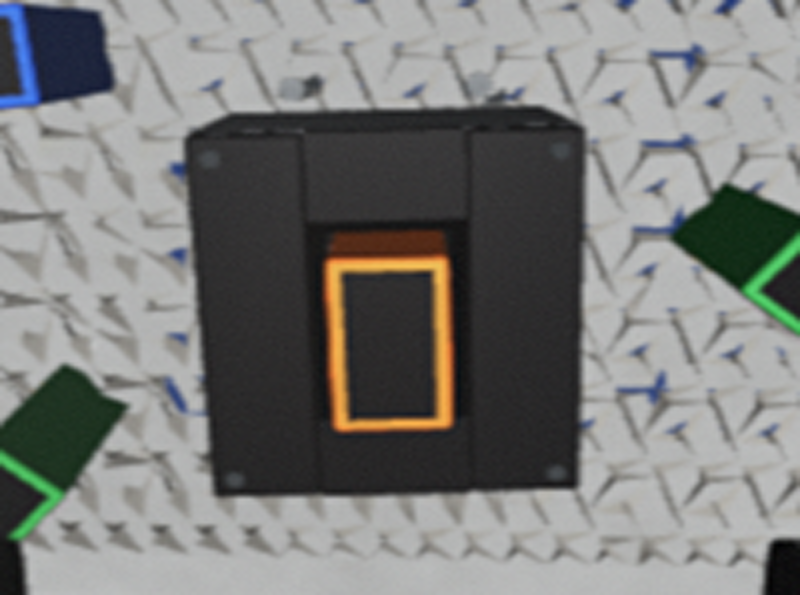

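The wrist view shows the charger top with the orange pack at about (317,198), and green and blue packs standing clear on either side.

```bash
python3 - <<'E'
from h import *
P=dict(np.load("c.npz"))
f=lambda L:[(x/4+220-.4,y/3.5+100-.4) for x,y in L]
print(fit(P,f([(215,495),(188,135),(583,128),(578,487)]),100,90,95))
print(fit(P,f([(335,431),(325,258),(449,255),(453,428)]),44,26,119))
im=cv2.imread("pics/c_w.png");hsv=cv2.cvtColor(im,cv2.COLOR_BGR2HSV)
m=(hsv[...,0]<25)&(hsv[...,1]>100)&(hsv[...,2]>170); m[:160]=0;m[235:]=0;m[:,:290]=0;m[:,345:]=0
q=order(P,quad(m),119);print(q.round(1),fit(P,q,44,26,119))
E
```

```text
(array([ 5.48952742e+02, -1.02079871e+02,  5.68205166e-02]), array([0.88117512, 1.23557124, 1.49427541, 1.00995133]))
(array([ 5.48769215e+02, -1.02030862e+02,  6.46217370e-02]), array([0.06410372, 0.0915767 , 0.03170277, 0.05663909]))
[[303.8 222.4]
 [301.5 174. ]
 [330.5 174. ]
 [332.5 220.5]] (array([ 5.48698810e+02, -1.01918764e+02,  7.27094051e-02]), array([0.64881167, 0.8568831 , 1.58503211, 1.25344601]))
```

```bash
python3 -m creep '[[0,-0.0014,0,0,0,-1.7,0],[0,0,0.03,0,0,0,0],[0,0,0.035,0,0,0,0],[0,0,0.03,0,0,0,0],[0,0,0.004,0,0,0,0]]'; python3 -m creep '[[0,0,0,0,0,0,0],[0,0,0,0,0,0,0]]'
python3 - <<'E'
from h import *
s=arm.sense();print(s["eef_pos"],Ro.from_quat(s["tcp_rot"]).as_euler("xyz",True),s["wrist_force"])
im=arm.camera("wrist");cv2.imwrite("pics/d_w.png",im);print(arm.sense()["time"])
E
```

```text
time: 3.05
eef_pos: [545.6, -103.5, 136.1]
tcp_rot: [1.0, 0.028, -0.004, -0.002]
wrist_force: [-1.3, 0.3, -1.0]
opening: 12.4
time: 3.25
eef_pos: [549.6, -104.4, 142.0]
tcp_rot: [1.0, 0.028, 0.001, 0.001]
wrist_force: [0.9, 0.3, 0.4]
opening: 0.1
[ 549.62297552 -104.40571228  142.01963613] [ 1.79936226e+02 -1.33073315e-01  3.24001074e+00] [0.89993773 0.27429858 0.38027477]
3.3
```

View pics/d_w.png

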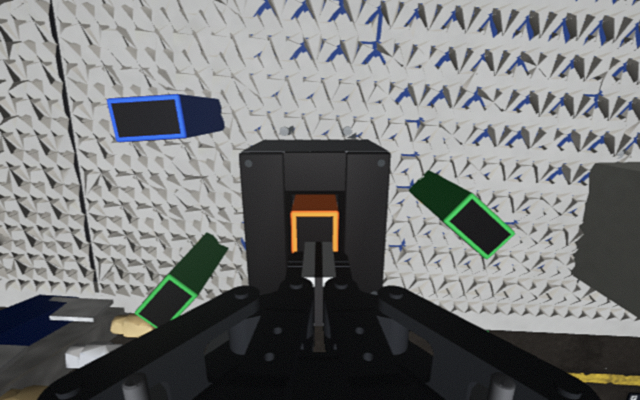

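The closed fingertips are over the front half of the pack top, at about (318,270). I'll let it settle and read again.

```bash
for i in 1 2 ; do python3 -m creep '[[0,0,0,0,0,0,0],[0,0,0,0,0,0,0]]'; done; python3 -c "
from h import *
print(tooldelta([548.8,-102,128]))"
```

```text
time: 3.5
eef_pos: [549.2, -103.7, 141.6]
tcp_rot: [1.0, 0.028, 0.001, 0.0]
wrist_force: [-0.4, 0.4, -0.2]
opening: -0.3
time: 3.7
eef_pos: [548.6, -103.3, 140.6]
tcp_rot: [1.0, 0.028, 0.0, 0.0]
wrist_force: [0.7, -0.8, 0.4]
opening: 0.1
[ 0.24197705 -1.31482674 12.60054063]
```

```bash
python3 -m creep '[[0,-0.0013,0.006,0,0,0,0],[0,0,0.005,0,0,0,0],[0,0,0,0,0,0,0]]';  python3 -m creep '[[0,0,0.003,0,0,0,0],[0,0,0,0,0,0,0],[0,0,0,0,0,0,0]]'; python3 -m creep '[[0,0,0.003,0,0,0,0],[0,0,0,0,0,0,0],[0,0,0,0,0,0,0]]'
```

```text
time: 4.0
eef_pos: [547.6, -101.7, 128.0]
tcp_rot: [1.0, 0.028, -0.001, -0.0]
wrist_force: [-0.3, 0.3, 0.4]
opening: 0.1
time: 4.3
eef_pos: [548.6, -102.1, 126.7]
tcp_rot: [1.0, 0.028, 0.0, 0.0]
wrist_force: [-0.8, 0.2, 3.5]
opening: 0.0
time: 4.6
eef_pos: [548.7, -102.2, 123.8]
tcp_rot: [1.0, 0.028, 0.0, 0.0]
wrist_force: [-2.2, 0.3, 5.8]
opening: 0.1
```

```bash
python3 -m creep '[[0,0,0.003,0,0,0,0],[0,0,0.001,0,0,0,0],[0,0,0,0,0,0,0]]';  python3 -m creep '[[0,0,0.001,0,0,0,0],[0,0,0,0,0,0,0],[0,0,0,0,0,0,0]]'; python3 -m creep '[[0,0,0.001,0,0,0,0],[0,0,0,0,0,0,0],[0,0,0,0,0,0,0]]'
```

```text
time: 4.9
eef_pos: [548.7, -102.2, 119.8]
tcp_rot: [1.0, 0.028, 0.0, 0.0]
wrist_force: [-1.8, 0.7, 4.9]
opening: -0.1
time: 5.2
eef_pos: [548.8, -102.2, 119.0]
tcp_rot: [1.0, 0.028, 0.0, 0.0]
wrist_force: [-1.5, 0.8, 4.9]
opening: 0.3
time: 5.5
eef_pos: [548.7, -102.2, 118.0]
tcp_rot: [1.0, 0.028, 0.0, 0.0]
wrist_force: [-1.0, 0.5, 6.2]
opening: -0.1
```

```bash
python3 -m creep '[[0,0,0.0007,0,0,0,0],[0,0,0,0,0,0,0],[0,0,0,0,0,0,0]]';  python3 -m creep '[[0,0,0.0005,0,0,0,0],[0,0,0,0,0,0,0],[0,0,0,0,0,0,0]]'; python3 -m creep '[[0,0,0.0003,0,0,0,0],[0,0,0,0,0,0,0],[0,0,0,0,0,0,0]]'
```

```text
time: 5.8
eef_pos: [548.8, -102.2, 117.3]
tcp_rot: [1.0, 0.028, 0.0, 0.0]
wrist_force: [-0.7, 0.5, 6.6]
opening: -0.3
time: 6.1
eef_pos: [548.8, -102.3, 116.9]
tcp_rot: [1.0, 0.028, 0.0, 0.0]
wrist_force: [-1.9, 0.2, 6.5]
opening: 0.1
time: 6.4
eef_pos: [548.9, -102.3, 116.8]
tcp_rot: [1.0, 0.028, 0.001, 0.0]
wrist_force: [-2.4, 0.7, 7.7]
opening: -0.2
```

```bash
python3 -m creep '[[0,0,0.0004,0,0,0,0],[0,0,0,0,0,0,0],[0,0,0,0,0,0,0]]';  python3 -m creep '[[0,0,0.0003,0,0,0,0],[0,0,0,0,0,0,0],[0,0,0,0,0,0,0]]'
```

```text
time: 6.7
eef_pos: [549.0, -102.3, 116.6]
tcp_rot: [1.0, 0.028, 0.001, 0.0]
wrist_force: [-2.8, 0.6, 9.3]
opening: -0.3
time: 7.0
eef_pos: [549.1, -102.4, 116.5]
tcp_rot: [1.0, 0.028, 0.001, 0.0]
wrist_force: [-2.5, 1.3, 10.1]
opening: 0.1
```

Force is climbing at the bumper. One more nudge, then let go.

```bash
python3 -m creep '[[0,0,0.0004,0,0,0,0],[0,0,0,0,0,0,0]]';  python3 -m creep '[[0,0,-0.01,0,0,0,0],[0,0,-0.015,0,0,0,0],[0,0,-0.03,0,0,0,0],[0,0,-0.045,0,0,0,1],[0,0,-0.02,0,0,0,1]]'; python3 -m creep '[[0,0,0,0,0,0,1],[0,0,0,0,0,0,1],[0,0,0,0,0,0,1],[0,0,0,0,0,0,1]]'
python3 - <<'E'
from h import *
P=arm.camera_params("wrist");im=arm.camera("wrist");s=arm.sense();print(s["eef_pos"])
cv2.imwrite("pics/e_w.png",im);cv2.imwrite("pics/e_z.png",cv2.resize(im[100:270,220:420],None,fx=4,fy=3.5,interpolation=cv2.INTER_CUBIC))
np.savez("e.npz",**P)
E
```

```text
time: 7.2
eef_pos: [549.3, -102.5, 116.4]
tcp_rot: [1.0, 0.028, 0.001, 0.0]
wrist_force: [-2.8, 0.5, 12.2]
opening: 0.5
time: 7.7
eef_pos: [550.0, -102.7, 239.6]
tcp_rot: [1.0, 0.028, 0.003, 0.001]
wrist_force: [0.0, -0.3, 0.2]
opening: 28.0
time: 8.1
eef_pos: [547.6, -101.7, 233.1]
tcp_rot: [1.0, 0.028, -0.001, -0.001]
wrist_force: [0.1, 0.7, 0.3]
opening: 84.8
[ 547.69581385 -101.78898996  233.2305502 ]
```

View pics/e_z.png

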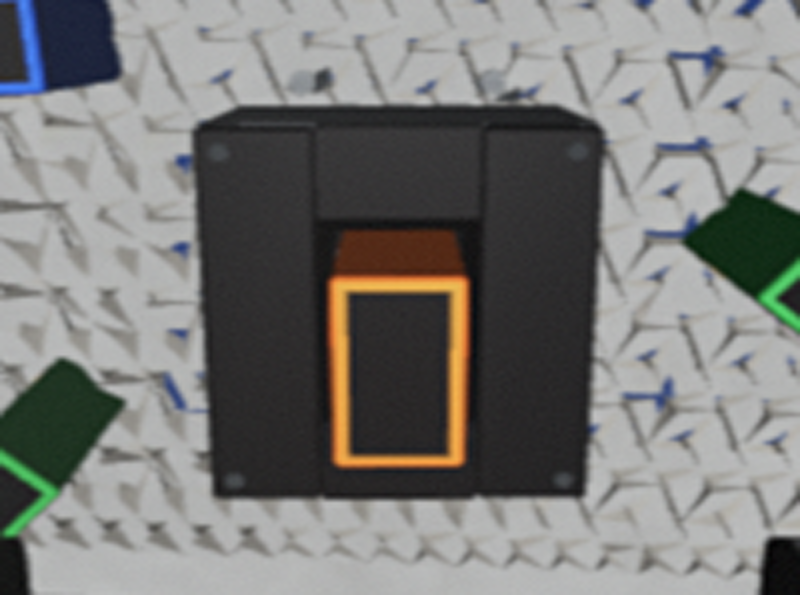

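The pack has popped up: its top now spans (302–337, 179–233) in full-image pixels. Next I measure its position and height.

```bash
python3 - <<'E'
from h import *
P=dict(np.load("e.npz"))
f=lambda L:[(x/4+220-.4,y/3.5+100-.4) for x,y in L]
q=f([(335,467),(330,278),(469,275),(465,465)])
for z in(119,138,140,142):print(z,fit(P,q,44,26,z))
print(fit(P,f([(215,496),(195,130),(603,127),(584,494)]),100,90,95))
print(arm.sense()["eef_pos"],arm.sense()["tcp_rot"])
E
```

```text
119 (array([ 5.42068512e+02, -1.02483475e+02,  6.55474047e-02]), array([2.3634956 , 2.01049649, 2.54725421, 1.97585375]))
138 (array([ 5.48029459e+02, -1.02085577e+02,  6.55470847e-02]), array([0.23512265, 0.16575481, 0.41154648, 0.14650569]))
140 (array([ 5.48656927e+02, -1.02043693e+02,  6.55470746e-02]), array([0.03355719, 0.34565548, 0.19786308, 0.3552504 ]))
142 (array([ 5.49284395e+02, -1.02001810e+02,  6.55470806e-02]), array([0.21805449, 0.55632612, 0.10404142, 0.57335624]))
(array([ 5.48927362e+02, -1.02013983e+02,  6.19359176e-02]), array([1.08332133, 1.41361131, 1.01751878, 1.41671971]))
[ 547.69581385 -101.78898996  233.2305502 ] [ 9.99599955e-01  2.82502869e-02 -1.23868917e-03 -5.63024046e-04]
```

```bash
python3 -m creep '[[0,0,0.03,0,0,-0.5,1],[0,0,0.03,0,0,0,1],[0,0,0.01,0,0,0,1],[0,0,0,0,0,0,1],[0,0,0,0,0,0,1]]'; python3 -m creep '[[0,0,0,0,0,0,1],[0,0,0,0,0,0,1]]'; python3 -c "
from h import *
s=arm.sense();print(s['eef_pos'],Ro.from_quat(s['tcp_rot']).as_euler('xyz',True));print(tooldelta([548.8,-102,114]))"
```

```text
time: 8.65
eef_pos: [548.9, -102.3, 165.4]
tcp_rot: [0.999, 0.033, 0.0, 0.0]
wrist_force: [-0.2, 0.5, 0.5]
opening: 85.0
time: 8.85
eef_pos: [549.3, -102.4, 166.2]
tcp_rot: [0.999, 0.033, 0.001, 0.001]
wrist_force: [0.1, 0.2, 0.3]
opening: 85.4
[ 549.32620185 -102.39596378  166.18137748] [ 1.79935238e+02 -1.32508196e-01  3.74442928e+00]
[-0.61989836 -0.48846185 52.1795646 ]
```

```bash
python3 -m creep '[[0,0,0.022,0,0,0,1],[0,0,0.02,0,0,0,1],[0,0,0.009,0,0,0,1],[0,0,0,0,0,0,1],[0,0,0,0,0,0,1]]'; python3 -m creep '[[0,0,0,0,0,0,1],[0,0,0,0,0,0,0.3],[0,0,0,0,0,0,0.3],[0,0,0,0,0,0,0.3],[0,0,0,0,0,0,0.3]]'; python3 -m creep '[[0,0,0,0,0,0,0.1],[0,0,0,0,0,0,0.1],[0,0,0,0,0,0,0],[0,0,0,0,0,0,0],[0,0,0,0,0,0,0]]'
```

```text
time: 9.35
eef_pos: [549.0, -102.3, 114.6]
tcp_rot: [0.999, 0.033, 0.001, 0.0]
wrist_force: [0.1, -0.7, -0.1]
opening: 85.2
time: 9.85
eef_pos: [548.5, -102.1, 113.8]
tcp_rot: [0.999, 0.033, 0.0, 0.0]
wrist_force: [-0.3, 0.0, 0.4]
opening: 28.8
time: 10.35
eef_pos: [548.5, -102.1, 113.8]
tcp_rot: [0.999, 0.033, 0.0, 0.0]
wrist_force: [-0.5, 0.1, 2.1]
opening: 25.1
```

```bash
python3 -m creep '[[0,0,-0.01,0,0,0,0],[0,0,-0.02,0,0,0,0],[0,0,-0.03,0,0,0,0],[0,0,-0.025,0,0,0,0],[0,0,-0.015,0,0,0,0]]'; python3 -m creep '[[0,0,0,0,0,0,0],[0,0,0,0,0,0,0]]'; python3 - <<'E'
from h import *
cv2.imwrite("pics/f_w.png",arm.camera("wrist"));
s=arm.sense();print(s['eef_pos'],Ro.from_quat(s['tcp_rot']).as_euler('xyz',True));print(tooldelta([540.4,-393.1,213.8]))
E
```

```text
time: 10.85
eef_pos: [549.1, -102.3, 216.1]
tcp_rot: [0.999, 0.033, 0.001, 0.001]
wrist_force: [0.1, 0.1, -1.9]
opening: 25.3
time: 11.05
eef_pos: [548.0, -101.9, 212.9]
tcp_rot: [0.999, 0.033, -0.0, -0.0]
wrist_force: [0.3, -0.1, -2.0]
opening: 25.3
[ 547.56180723 -101.7008828   212.17006016] [-1.79936708e+02  1.25732821e-01  3.74070862e+00]
[-26.1613232  290.3091362   -1.89322406]
```

View pics/f_w.png

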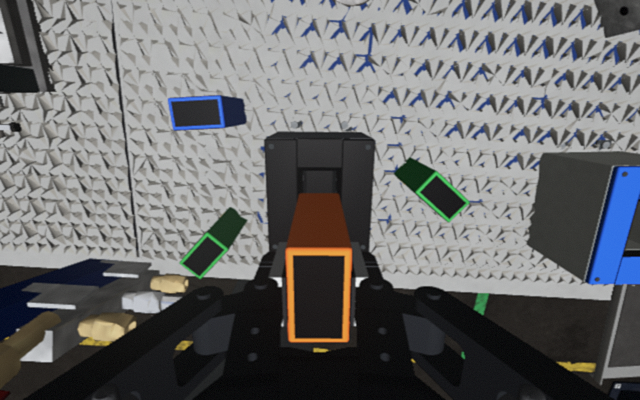

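The pack is gripped squarely at (319,295) and is clear of the charger. Now to the sampler.

```bash
python3 -m creep '[[-0.004,0.03,0,0,0,0,0],[-0.005,0.048,0,0,0,0,0],[-0.005,0.048,0,0,0,0,0],[-0.005,0.048,0,0,0,0,0],[-0.004,0.046,0,0,0,0,0]]'; python3 -m creep '[[-0.003,0.04,0,0,0,0,0],[-0.001,0.02,0,0,0,0,0],[0,0.01,0,0,0,-1.3,0],[0,0,0,0,0,0,0],[0,0,0,0,0,0,0]]';python3 -m creep '[[0,0,0,0,0,0,0],[0,0,0,0,0,0,0],[0,0,0,0,0,0,0],[0,0,0,0,0,0,0]]'; python3 - <<'E'
from h import *
P=arm.camera_params("wrist");im=arm.camera("wrist");np.savez("g.npz",**P)
cv2.imwrite("pics/g_w.png",im);cv2.imwrite("pics/g_s.png",arm.camera("side"))
s=arm.sense();print(s['eef_pos'],Ro.from_quat(s['tcp_rot']).as_euler('xyz',True));print(tooldelta([540.4,-393.1,213.8]))
E
```

```text
time: 11.6
eef_pos: [538.6, -324.4, 211.4]
tcp_rot: [0.999, 0.033, -0.001, -0.001]
wrist_force: [0.9, 0.5, -1.4]
opening: 25.4
time: 12.1
eef_pos: [539.8, -392.4, 211.8]
tcp_rot: [0.999, 0.044, -0.001, -0.001]
wrist_force: [-0.6, 0.5, -2.8]
opening: 24.8
time: 12.5
eef_pos: [540.6, -392.8, 213.9]
tcp_rot: [0.999, 0.044, 0.0, 0.0]
wrist_force: [-0.3, 0.7, -1.5]
opening: 24.9
[ 540.54778124 -392.97897631  213.85924123] [ 1.79989178e+02 -9.68203762e-03  5.05782579e+00]
[-0.1578854   0.1075127   0.05923486]
```

View pics/g_w.png

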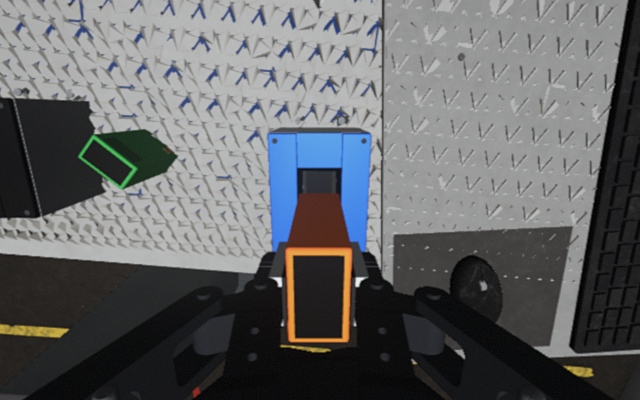

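```bash
python3 -m creep '[[0,0,0.02,0,0,0,0],[0,0,0.025,0,0,0,0],[0,0,0.01,0,0,0,0],[0,0,0,0,0,0,0],[0,0,0,0,0,0,0]]'; python3 -m creep '[[0,0,0.004,0,0,0,0],[0,0,0.003,0,0,0,0],[0,0,0,0,0,0,0]]';python3 -m creep '[[0,0,0.003,0,0,0,0],[0,0,0.003,0,0,0,0],[0,0,0,0,0,0,0],[0,0,0,0,0,0,0]]'
```

```text
time: 13.1
eef_pos: [540.7, -393.5, 159.4]
tcp_rot: [0.999, 0.044, 0.0, 0.0]
wrist_force: [-0.1, -0.5, -0.4]
opening: 25.1
time: 13.4
eef_pos: [540.4, -393.2, 151.7]
tcp_rot: [0.999, 0.044, -0.0, -0.0]
wrist_force: [0.2, -0.2, -1.3]
opening: 25.5
time: 13.8
eef_pos: [540.3, -393.2, 145.5]
tcp_rot: [0.999, 0.044, -0.0, -0.0]
wrist_force: [0.2, 0.6, -2.7]
opening: 25.0
```

```bash
python3 -m creep '[[0,0,0.003,0,0,0,0],[0,0,0.003,0,0,0,0],[0,0,0,0,0,0,0]]';python3 -m creep '[[0,0,0.004,0,0,0,0],[0,0,0.004,0,0,0,0],[0,0,0,0,0,0,0]]';python3 -m creep '[[0,0,0.004,0,0,0,0],[0,0,0.004,0,0,0,0],[0,0,0,0,0,0,0]]'
```

```text
time: 14.1
eef_pos: [540.1, -392.9, 139.0]
tcp_rot: [0.999, 0.044, -0.0, -0.0]
wrist_force: [0.0, 0.5, -1.3]
opening: 25.2
time: 14.4
eef_pos: [540.0, -392.8, 130.7]
tcp_rot: [0.999, 0.044, -0.0, -0.001]
wrist_force: [-0.7, -0.2, -0.9]
opening: 25.2
time: 14.7
eef_pos: [540.0, -392.8, 122.8]
tcp_rot: [0.999, 0.044, -0.0, -0.001]
wrist_force: [0.4, -0.1, -1.3]
opening: 25.2
```

```bash
python3 -m creep '[[0,0,0.003,0,0,0,0],[0,0,0.003,0,0,0,0],[0,0,0,0,0,0,0],[0,0,0,0,0,0,0]]';python3 -m creep '[[0,0,0.002,0,0,0,0],[0,0,0.001,0,0,0,0],[0,0,0,0,0,0,0],[0,0,0,0,0,0,0]]'
```

```text
time: 15.1
eef_pos: [540.4, -393.2, 117.6]
tcp_rot: [0.999, 0.044, -0.0, -0.0]
wrist_force: [-0.4, -0.4, -1.1]
opening: 25.1
time: 15.5
eef_pos: [540.4, -393.2, 114.7]
tcp_rot: [0.999, 0.044, -0.0, -0.0]
wrist_force: [-0.3, -0.2, -2.0]
opening: 25.0
```

```bash
python3 -m creep '[[0,0,0.0015,0,0,0,0],[0,0,0,0,0,0,0],[0,0,0,0,0,0,0]]';python3 -m creep '[[0,0,0,0,0,0,0.6],[0,0,0,0,0,0,0.6],[0,0,0,0,0,0,0.6],[0,0,0,0,0,0,0.6],[0,0,0,0,0,0,0.6]]';python3 -m creep '[[0,0,-0.02,0,0,0,0.6],[0,0,-0.03,0,0,0,0.6],[0,0,-0.03,0,0,0,0.6],[0,0,-0.02,0,0,0,1],[0,0,0,0,0,0,1]]';python3 -m creep '[[0,0,0,0,0,0,1],[0,0,0,0,0,0,1],[0,0,0,0,0,0,1]]'; python3 - <<'E'
from h import *
P=arm.camera_params("wrist");im=arm.camera("wrist");np.savez("i.npz",**P)
cv2.imwrite("pics/i_w.png",im);cv2.imwrite("pics/i_z.png",cv2.resize(im[100:270,220:420],None,fx=4,fy=3.5,interpolation=cv2.INTER_CUBIC))
s=arm.sense();print(s['eef_pos'],Ro.from_quat(s['tcp_rot']).as_euler('xyz',True))
E
```

```text
time: 15.8
eef_pos: [540.6, -393.4, 113.8]
tcp_rot: [0.999, 0.044, 0.0, 0.0]
wrist_force: [-0.8, 0.5, 2.3]
opening: 25.1
time: 16.3
eef_pos: [540.4, -393.2, 113.1]
tcp_rot: [0.999, 0.044, -0.0, -0.0]
wrist_force: [0.0, 0.5, 0.2]
opening: 51.3
time: 16.8
eef_pos: [542.0, -394.7, 217.5]
tcp_rot: [0.999, 0.044, 0.002, 0.003]
wrist_force: [0.1, 0.6, 0.9]
opening: 77.9
time: 17.1
eef_pos: [539.7, -392.6, 211.2]
tcp_rot: [0.999, 0.044, -0.001, -0.001]
wrist_force: [-0.8, -0.1, -0.5]
opening: 85.3
[ 539.84861634 -392.68607401  211.47328425] [-1.79880905e+02  9.73403321e-02  5.03790165e+00]
```

View pics/i_z.png

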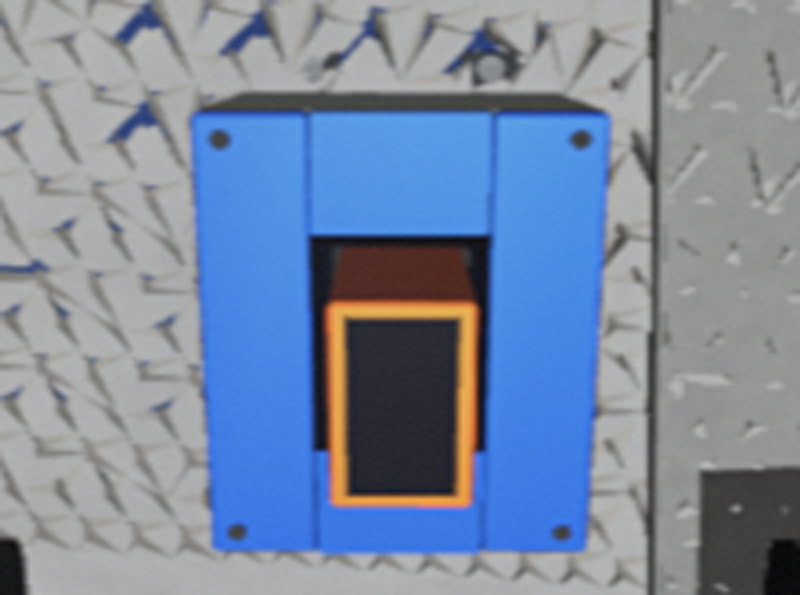

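The pack stands upright in the sampler slot, raised (top at zoom (327–478, 303–505)). Now I press it with closed fingers.

```bash
python3 -m creep '[[0,0,0,0,0,0,0],[0,0,0,0,0,0,0],[0,0,0.015,0,0,0,0],[0,0,0.02,0,0,0,0],[0,0,0.01,0,0,0,0]]'; python3 -m creep '[[0,0,0.005,0,0,0,0],[0,0,0,0,0,0,0],[0,0,0,0,0,0,0],[0,0,0,0,0,0,0],[0,0,0,0,0,0,0]]'; python3 -c "
from h import *
print(tooldelta([540.4,-393.1,148]))"
```

```text
time: 17.65
eef_pos: [539.4, -392.2, 165.1]
tcp_rot: [0.999, 0.044, -0.001, -0.001]
wrist_force: [0.1, 0.1, -1.1]
opening: 11.9
time: 18.15
eef_pos: [540.8, -393.5, 164.1]
tcp_rot: [0.999, 0.044, 0.001, 0.001]
wrist_force: [0.4, -0.3, 0.3]
opening: -0.2
[-0.37017768 -0.49689038 16.1026208 ]
```

```bash
python3 -m creep '[[0,0,0.007,0,0,0,0],[0,0,0.006,0,0,0,0],[0,0,0,0,0,0,0],[0,0,0,0,0,0,0]]'; python3 -m creep '[[0,0,0.002,0,0,0,0],[0,0,0.002,0,0,0,0],[0,0,0.002,0,0,0,0],[0,0,0,0,0,0,0]]'; python3 -m creep '[[0,0,0.003,0,0,0,0],[0,0,0.003,0,0,0,0],[0,0,0.003,0,0,0,0],[0,0,0,0,0,0,0]]'
```

```text
time: 18.55
eef_pos: [540.2, -393.0, 149.6]
tcp_rot: [0.999, 0.044, -0.0, -0.0]
wrist_force: [-0.2, -0.5, -0.0]
opening: -0.3
time: 18.95
eef_pos: [540.6, -393.4, 144.4]
tcp_rot: [0.999, 0.044, 0.0, 0.0]
wrist_force: [0.3, 0.5, 2.6]
opening: -0.0
time: 19.35
eef_pos: [540.5, -393.2, 134.8]
tcp_rot: [0.999, 0.044, 0.0, 0.0]
wrist_force: [2.0, -0.2, 4.4]
opening: 0.2
```

Contact at about 147 as expected, so the earliest stop is at TCP ≈120.

```bash
python3 -m creep '[[0,0,0.003,0,0,0,0],[0,0,0.003,0,0,0,0],[0,0,0.003,0,0,0,0],[0,0,0,0,0,0,0]]'; python3 -m creep '[[0,0,0.002,0,0,0,0],[0,0,0.001,0,0,0,0],[0,0,0,0,0,0,0],[0,0,0,0,0,0,0]]'; python3 -m creep '[[0,0,0.001,0,0,0,0],[0,0,0,0,0,0,0]]'; python3 -m creep '[[0,0,0.001,0,0,0,0],[0,0,0,0,0,0,0]]'
```

```text
time: 19.75
eef_pos: [540.6, -393.4, 126.2]
tcp_rot: [0.999, 0.044, 0.0, 0.0]
wrist_force: [1.0, -0.4, 4.8]
opening: -0.0
time: 20.15
eef_pos: [540.6, -393.4, 123.7]
tcp_rot: [0.999, 0.044, 0.0, 0.0]
wrist_force: [0.5, -0.8, 5.9]
opening: -0.0
time: 20.35
eef_pos: [540.6, -393.5, 122.6]
tcp_rot: [0.999, 0.044, 0.0, 0.0]
wrist_force: [0.9, 0.4, 5.7]
opening: 0.1
time: 20.55
eef_pos: [540.6, -393.5, 121.7]
tcp_rot: [0.999, 0.044, 0.0, 0.0]
wrist_force: [0.3, 0.8, 5.3]
opening: 0.1
```

```bash
for i in 1; do python3 -m creep '[[0,0,0.001,0,0,0,0],[0,0,0,0,0,0,0]]';python3 -m creep '[[0,0,0.001,0,0,0,0],[0,0,0,0,0,0,0]]';python3 -m creep '[[0,0,0.0007,0,0,0,0],[0,0,0,0,0,0,0]]';python3 -m creep '[[0,0,0.0007,0,0,0,0],[0,0,0,0,0,0,0]]'; done
```

```text
time: 20.75
eef_pos: [540.6, -393.5, 120.7]
tcp_rot: [0.999, 0.044, 0.0, 0.0]
wrist_force: [-0.6, -0.2, 5.5]
opening: -0.2
time: 20.95
eef_pos: [540.6, -393.4, 119.7]
tcp_rot: [0.999, 0.044, 0.0, 0.0]
wrist_force: [-0.1, -0.1, 6.0]
opening: 0.3
time: 21.15
eef_pos: [540.6, -393.4, 119.0]
tcp_rot: [0.999, 0.044, 0.0, 0.0]
wrist_force: [-0.1, -0.2, 6.4]
opening: -0.0
time: 21.35
eef_pos: [540.6, -393.4, 118.3]
tcp_rot: [0.999, 0.044, 0.0, 0.0]
wrist_force: [0.4, 0.2, 5.8]
opening: -0.2
```

```bash
python3 -m creep '[[0,0,0.0007,0,0,0,0],[0,0,0,0,0,0,0]]';python3 -m creep '[[0,0,0.0007,0,0,0,0],[0,0,0,0,0,0,0]]';python3 -m creep '[[0,0,0.0007,0,0,0,0],[0,0,0,0,0,0,0]]';python3 -m creep '[[0,0,0.0007,0,0,0,0],[0,0,0,0,0,0,0]]'
```

```text
time: 21.55
eef_pos: [540.7, -393.6, 118.0]
tcp_rot: [0.999, 0.044, 0.0, 0.0]
wrist_force: [-0.1, 1.0, 7.5]
opening: 0.4
time: 21.75
eef_pos: [540.8, -393.6, 117.7]
tcp_rot: [0.999, 0.044, 0.0, 0.001]
wrist_force: [-1.0, 0.9, 10.0]
opening: -0.2
time: 21.95
eef_pos: [540.9, -393.8, 117.5]
tcp_rot: [0.999, 0.044, 0.001, 0.001]
wrist_force: [-2.2, 1.5, 12.1]
opening: 0.1
time: 22.15
eef_pos: [541.0, -394.0, 117.2]
tcp_rot: [0.999, 0.044, 0.001, 0.001]
wrist_force: [-2.1, 1.3, 13.9]
opening: 0.0
```

That is clearly the bumper (force rising from 6 to 14 N over 1 mm). Letting go.

```bash
python3 -m creep '[[0,0,-0.01,0,0,0,0],[0,0,-0.02,0,0,0,0],[0,0,-0.03,0,0,0,0],[0,0,-0.03,0,0,0,0],[0,0,-0.02,0,0,0,1]]';python3 -m creep '[[0,0,0,0,0,0,1],[0,0,0,0,0,0,1],[0,0,0,0,0,0,1],[0,0,0,0,0,0,1],[0,0,0,0,0,0,1]]'; python3 - <<'E'
from h import *
P=arm.camera_params("wrist");im=arm.camera("wrist");np.savez("j.npz",**P)
cv2.imwrite("pics/j_z.png",cv2.resize(im[100:270,220:420],None,fx=4,fy=3.5,interpolation=cv2.INTER_CUBIC))
im=arm.camera("side");cv2.imwrite("pics/j_s.png",cv2.resize(im[130:350,250:380],None,fx=2.7,fy=2.7))
s=arm.sense();print(s['eef_pos'],s["wrist_force"])
E
```

```text
time: 22.65
eef_pos: [540.5, -393.3, 226.7]
tcp_rot: [0.999, 0.044, 0.0, 0.0]
wrist_force: [0.4, -0.0, -0.2]
opening: 13.1
time: 23.15
eef_pos: [540.0, -392.8, 223.6]
tcp_rot: [0.999, 0.044, -0.001, -0.001]
wrist_force: [0.1, -0.3, 0.6]
opening: 84.4
[ 540.22068307 -393.04070848  224.21729285] [-0.16000183  0.04784701  0.56455164]
```

View pics/j_z.png

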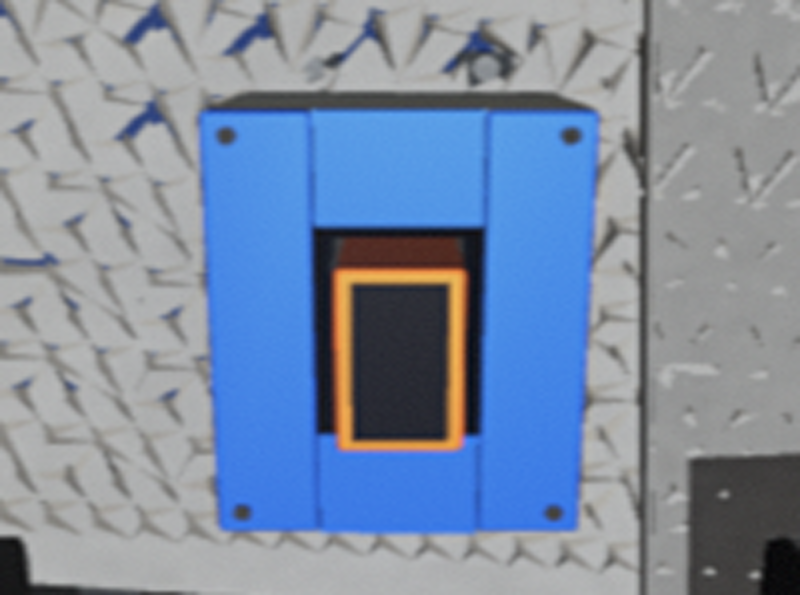

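View pics/j_s.png

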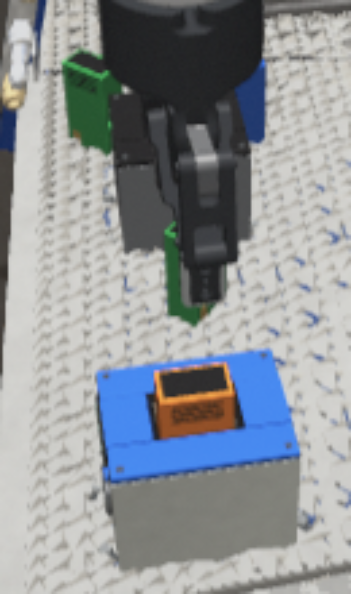

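The pack sits lower in the slot. I'll check its height and centring numerically.

```bash
python3 - <<'E'
from h import *
P=dict(np.load("j.npz"))
f=lambda L:[(x/4+220-.4,y/3.5+100-.4) for x,y in L]
q=f([(341,452),(333,269),(467,267),(463,450)])
for z in(116,120,124,130,140):
    p,r=fit(P,q,44,26,z);print(z,p.round(3),r.mean())
print(fit(P,f([(219,530),(202,111),(599,111),(578,529)]),110,84,95)[0])
E
```

```text
116 [ 5.39633e+02 -3.93454e+02  1.01000e-01] 0.4357280809046181
120 [ 5.40831e+02 -3.93334e+02  1.01000e-01] 0.30269076803340333
124 [ 5.42029e+02 -3.93213e+02  1.01000e-01] 0.5973727147125674
130 [ 5.43827e+02 -3.93032e+02  1.01000e-01] 1.2094237340227223
140 [ 5.46822e+02 -3.92730e+02  1.01000e-01] 2.2635517601372435
[ 5.41091318e+02 -3.93028369e+02  8.75538134e-02]
```

The top is at about 120 mm, so the centre is at 78 mm (must be under 88), and it is centred to under 1 mm. Handing in.

```bash
python3 -c "
from plant import arm
print(arm.job_done()); s=arm.sense(); print(s['time'],s['wrist_force'])"
```

```text
the job is handed in; nothing more can be done
None
the job is handed in; nothing more can be done
```

The battery pack is now in the sampler, held down by the catch, and I handed the job in at about 23 s of the 61 s allowed. No verdict is reported.

- **Charger:** I pressed the pack to the stop with closed fingers, about 12 N at the wrist, and let go. It popped up to 140 mm, measured from the wrist picture. I then gripped it by the ribs and lifted it out.
- **Sampler:** I lowered it onto the raised carrier with no sign of snagging in the wrist force and let go. I then pressed it once to the stop with closed fingers. The force rose from 6 to about 14 N over the last millimetre, then I backed off.
- **Last checks:** The wrist picture puts the pack's top at about 120 mm, so its centre is about 78 mm up (limit 88). It is within about 0.5 mm of the slot's axis and less than 0.02 rad off the sampler's yaw. The gripper is open, about 100 mm above the pack, with wrist force near zero.
- **What I could not check:** Nothing disagreed, but the contact forces were only seen through the wrist sensor (noise about 1 N). My final state read after handing in was refused.

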